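Open the doming block bay of the bench case

ROBOT

A 6-joint arm with a two-finger parallel gripper is mounted at the origin on the work surface. World frame = base frame: x ahead of the robot, y to its left, z up, the work surface at z = 0. Lengths are in mm, angles in rad, forces in N, time in s.
With the tool pointing down it reaches from about 350 to 875 mm from the base axis. Payload 4.2 kg.
Tool frame: the origin (TCP) lies between the finger pads; the fingertips stand 25 mm ahead of it and the grasp point (between the pads) lies 6 mm ahead of it; z points along the fingers, y is the line along which they close (so a half turn about z gives the same grasp; the last joint's range is limited). The gripper opens to 85 mm and grips with 20 to 120 N. Pads are 22 mm wide; open, the fingers measure 114 mm over their backs; the gripper's body (76 mm by 85 mm) begins 54 mm behind the grasp point. The pads swing forward as they close: fully open they stand 13 mm farther back than shut.
Start: joints at [-0.856, 0.385, 0.008, 0, -1.194, -0.259], TCP at [275.124, -561.165, 256.312] pointing down, gripper open.
Joint ranges: [-3.14, 3.14], [-1.21, 2.06], [-1.07, 1.41], [-3.16, 2.05], [-2.99, -0.16], [-3.1, 3.1]. Speed limits (rad/s): [2.79, 2.79, 3.14, 3.14, 3.14, 3.14].

INTERFACE

Orientations are given as a unit quaternion [x, y, z, w].
In Python, from bench import read_state, get_image, job_done gives the robot as it stands.
- The arm moves only by the tool play_rows, never from a script. Its argument "series" is a list of rows, each a list of 6 numbers: the shift along the world's x, y, z in mm, then the turn, a rotation vector about the world's x, y, z in units of 6 degrees (1.0 is 6 degrees). A call has 1 to 20 rows; each row shifts and turns the commanded pose from where the row before left it; what a row does not reach is not made up. A row lasts 1/12 s, in which the tool goes at most 41.7 mm and 7.16 degrees, less where a joint would pass 70% of its speed; a pose out of reach is approached as far as the arm can. A call is refused whole if a number of a shift passes 41.7 or a number of a turn 1, either way. A call with a gripper value outside its range is refused whole. "gripper" is the opening, from 0 (shut) to 1 (fully open), set as the call begins (left out, the last holds). The fingers move at their own pace and stop on an object; the grip force is fixed at half the most. Time passes only in rows, so rows that do not move let the fingers close. It gives the time, the measured TCP pose, the force, the opening and the grip force at its end, in the units of the state.
- read_state(): the state, without advancing time (a new reading comes with each control period).
- get_image(name): name is "scene" or "top" or "wrist"; returns a dict with "image" (400x640x3 uint8, red, green, blue), "fx", "fy", "cx", "cy" (pixels), "eye" and "rotation" of the camera in the world. Camera axes: x right, y down, z forward; pixel columns grow to the right and rows downward; lengths in mm; the calibration is good to about 2 mm. A picture is of the moment at which its call begins. There is no depth.
- job_done(): hands the job in; it is judged then, once.
The state is a dict: "clock": time; "joints": joint angles; "joint_vel": joint speeds; "joint_efforts": joint torques, N m; "position": TCP position; "ee_rot": TCP orientation; "contact_force": force on the tool from outside, world axes, zero at the start; "wrist_torque": the same for the moment, N m; "gripper_width": finger opening in mm; "grasp_force": force on a finger pad.
Only numpy, scipy, OpenCV 4.12 (cv2) and the standard library are available. Lean on these libraries where they do the work, as an engineer would, in place of code of your own. Each camera call takes 0.05 s, during which the arm holds its last target. There are 200 camera calls.

TASK

I need the square steel doming block, which stands in one of the two end bays of the clear-topped bench case. Open the sliding door in front of it by running it along its track fully behind the centre door, as far as it goes, and let go; leave the other two doors where they are.

Things in the scene. Friction and masses are not known exactly. Their poses are not given: they have to be found in the camera images.
- doming_block: Bright steel 50 mm cube with round hollows in its faces, standing on the case's floor in the left or the right end bay, about 155 mm to that side of the centre handle, seen through the clear top and back. The other end bay holds a round dark pitch bowl, 92 mm across. Origin: centre of its underside, 12 mm above the bench. Not to be handled; it tells which bay to open.
- left_handle (a point): Grip point, 134 mm up, on the handle of the left (+y) side door: upright steel bar 10 mm thick, 64 mm tall (z 83 to 147), 40 mm off the door's face; case top at z 150. Pinch from above along the track. The door, on the rear track, slides with 2 to 5 N and stays put. Along the track the handle is 200 mm to the left of the centre handle when shut (180 if ajar), 95 mm at its inner stop.
- right_handle (a point): Grip point, 134 mm up, on the handle of the right (-y) side door: upright steel bar 10 mm thick, 64 mm tall (z 83 to 147), 40 mm off the door's face; case top at z 150. Pinch from above along the track. The door, on the rear track, slides with 2 to 5 N and stays put. Along the track the handle is 200 mm to the right of the centre handle when shut (180 if ajar), 95 mm at its inner stop.
- centre_handle (a point): Grip point, 134 mm up, on a like handle in the middle of the centre door (170 mm wide, front track, face 14 mm nearer the robot than the side doors; this bar 35 mm off it). This door slides too, but is to stay. Axes: x into the case, away from the robot; y along the tracks to the left; z up. Case: dark wood, 474 wide, 176 deep, 150 tall, fixed, doors facing the robot; its centre 120 mm behind this point.

How it is judged (in metres and radians):
At the end, for the whole second after the job is handed in: The side door in front of the doming block has been slid behind the centre door to within 17 mm of its stop (its handle under 112 mm from the centre handle along the tracks) and stays there (((y of doming_block in the frame of centre_handle above 0 m and y of left_handle in the frame of centre_handle below 0.112 m) or (not (y of doming_block in the frame of centre_handle above 0 m) and y of right_handle in the frame of centre_handle above -0.112 m))); the robot touches nothing.
It fails at once if the centre door was moved by more than 15 mm (distance of centre_handle from where it was at the start of the episode above 0.015 m).
It fails at once if the side door of the other end bay was moved by more than 15 mm ((y of doming_block in the frame of centre_handle above 0 m and distance of right_handle from where it was at the start of the episode above 0.015 m) or (not (y of doming_block in the frame of centre_handle above 0 m) and distance of left_handle from where it was at the start of the episode above 0.015 m)).
It also fails if it takes over 32 s, if anything falls off the work surface, if the arm or the gripper's body presses on something with over 40 N, if the wrist force passes 120 N, or if a joint passes its speed limit or range.

## Working session

There is one attempt and no reset: what is moved stays moved. The work goes in short steps, Python scripts to look and compute and a tool call to move; the robot and the scene stay as the last step left them, time stands still between calls to the robot, and variables do not carry over. Pictures are saved under pics/ and viewed, at most 10 in all, crops included, and the job is handed in when it is done.

Besides the shell and the picture viewer there is one more tool, called after "Request:" as name(argument=value, ...), one argument or row to a line, values as JSON. play_rows: Moves the arm, as the interface text tells. Its arguments: {"type":"object","properties":{"series":{"type":"array","items":{"type":"array","items":{"type":"number"}}},"gripper":{"type":"number"}},"required":["series"]}

```bash
mkdir -p pics; python3 - <<'E'
from bench import *
import cv2
for n in("scene","top"):
    d=get_image(n);cv2.imwrite(f"pics/{n}0.png",d["image"][:,:,::-1]);print(n,d["fx"],d["cx"],d["cy"],d["eye"],d["rotation"])
s=read_state();print(s)
E
```

```text
scene 495.6616715058406 316.10541858679477 199.70635685078355 [ 862.52414013  -32.62233874 1050.12084152] [ 0.80707314  0.57209315 -0.08813646 -0.11650896]
top 419.57162714814234 320.11666189922573 200.82706107848495 [419.69871602  42.52159098 916.4350292 ] [ 0.71445004 -0.69313312  0.06874984 -0.06634064]
{'clock': 0.1, 'joints': array([-8.56388380e-01,  3.85452309e-01,  6.73030132e-03, -4.52587794e-04,
       -1.19398873e+00, -2.58593945e-01]), 'joint_vel': array([0.00081891, 0.00048716, 0.00185032, 0.0027049 , 0.00012505,
       0.00066749]), 'joint_efforts': array([-9.98587871e-05, -3.93320453e+01,  1.88930261e+01,  4.19802904e+00,
       -2.62585447e-03,  3.98465176e-06]), 'position': array([ 274.92096957, -560.74412223,  255.33222461]), 'ee_rot': array([-2.25857725e-01,  9.74159806e-01,  9.44485349e-04, -2.61594031e-04]), 'contact_force': array([-0.2266311 ,  0.19003439,  0.41212867]), 'wrist_torque': array([-0.04084895,  0.00044525, -0.01682937]), 'grasp_force': 0.0, 'gripper_width': 85.50417593489443}
```

View pics/scene0.png

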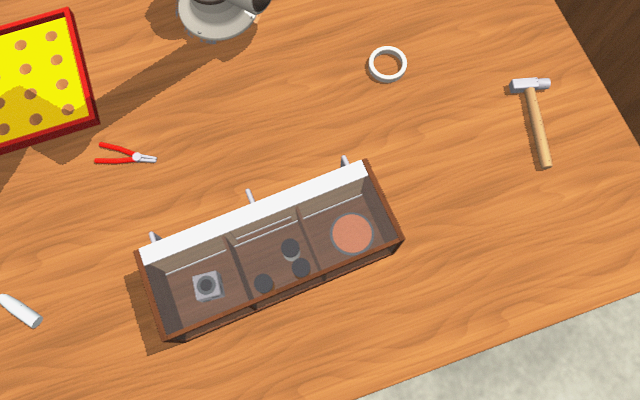

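View pics/top0.png

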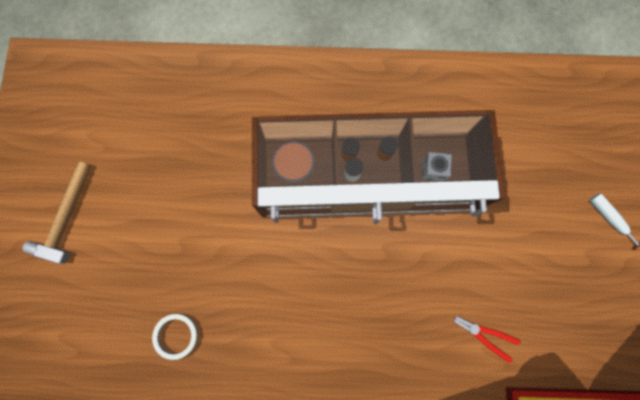

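The scene view shows the case from behind, with the steel block at (206,286) and the bowl at (352,234). The top view has the block at (438,163), the bowl at (293,161), and handles near (275,212), (377,212) and (480,207). I'll zoom in on the handles and cast rays.

```bash
cat > h.py <<'E'
import numpy as np,cv2
from scipy.spatial.transform import Rotation as R
from bench import *
def cast(d,u,v,z):
    r=R.from_quat(d["rotation"]).as_matrix() if np.size(d["rotation"])==4 else np.array(d["rotation"])
    w=r@np.array([(u-d["cx"])/d["fx"],(v-d["cy"])/d["fy"],1]);e=np.array(d["eye"])
    return (e+w*(z-e[2])/w[2]).round(1)
E
python3 - <<'E'
from h import *
d=get_image("top")
for n,u,v,z in [("block",438,160,62),("bowl",293,161,50),("hl",275,212,147),("hc",377,212,147),("hr",480,207,147),("fl",258,207,150),("fr",498,198,150)]: print(n,cast(d,u,v,z))
s=get_image("scene")
print(cast(s,206,283,62),cast(s,352,234,50),[cast(s,*p,147) for p in((153,235),(249,192),(344,158))])
a=cv2.resize(d["image"][175:230,245:515,::-1],None,fx=2.9,fy=2.9,interpolation=2)
b=cv2.resize(s["image"][140:270,120:390,::-1],None,fx=2.9,fy=2.9,interpolation=2)
cv2.imwrite("pics/c.png",np.vstack([a,b]))
E
```

```text
block [ 681.  -204.9   62. ]
bowl [672.6 102.7  50. ]
hl [545.1 125.2 147. ]
hc [550.9 -64.3 147. ]
hr [ 566.3 -256.6  147. ]
fl [553.  156.9 150. ]
fr [ 583.8 -289.9  150. ]
[ 668.5 -205.8   62. ] [669. 104.  50.] [array([ 566.2, -260.6,  147. ]), array([545.3, -66.4, 147. ]), array([540.4, 129.1, 147. ])]
```

View pics/c.png

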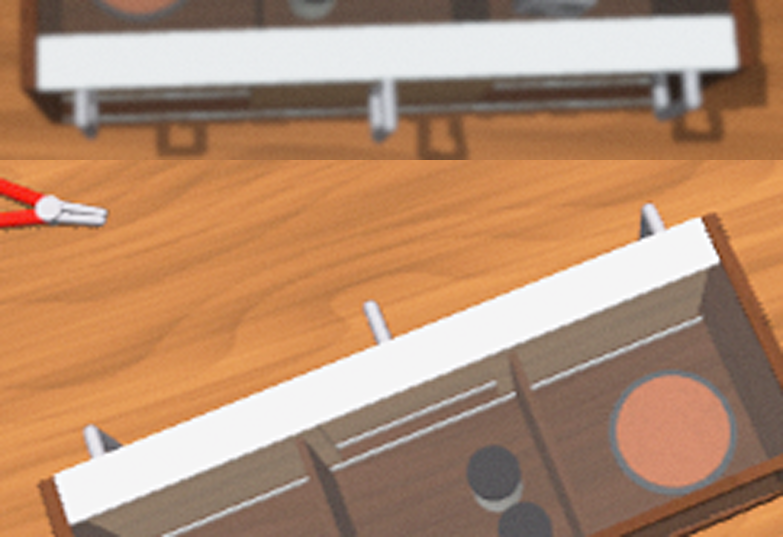

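The block is in the right (-y) bay, so the right door is the one to open. Its handle is at about (566,-260), and the case yaw is about 0.067 rad. Next I'll work out the turn needed.

```bash
python3 - <<'E'
from h import *
s=read_state();m=R.from_quat(s["ee_rot"]).as_matrix();print(m.round(3))
a=np.arctan2(m[1,1],m[0,1]);t=np.pi/2+.067
print([((t+k*np.pi-a)/np.radians(6)).round(2) for k in(-2,-1,0,1)],s["clock"])
d=get_image("top")
for uv in((483.3,209.5),(378.8,211.5),(274.3,213)):print(cast(d,*uv,147))
E
```

```text
[[-0.898 -0.44  -0.001]
 [-0.44   0.898  0.001]
 [ 0.     0.001 -1.   ]]
[np.float64(-63.71), np.float64(-33.71), np.float64(-3.71), np.float64(26.29)] 0.2
[ 561.7 -262.6  147. ]
[551.9 -67.6 147. ]
[543.1 126.4 147. ]
```

Request:
play_rows(
  series=[
    [19, 21.3, 0, 0, 0, -0.265],
    [19, 21.3, 0, 0, 0, -0.265],
    [19, 21.3, 0, 0, 0, -0.265],
    [19, 21.3, 0, 0, 0, -0.265],
    [19, 21.3, 0, 0, 0, -0.265],
    [19, 21.3, 0, 0, 0, -0.265],
    [19, 21.3, 0, 0, 0, -0.265],
    [19, 21.3, 0, 0, 0, -0.265],
    [19, 21.3, 0, 0, 0, -0.265],
    [19, 21.3, 0, 0, 0, -0.265],
    [19, 21.3, 0, 0, 0, -0.265],
    [19, 21.3, 0, 0, 0, -0.265],
    [19, 21.3, 0, 0, 0, -0.265],
    [19, 21.3, 0, 0, 0, -0.265],
    [0, 0, 0, 0, 0, 0],
    [0, 0, 0, 0, 0, 0],
  ],
  gripper=0.7,
)

```text
clock: 1.58
position: [541.8, -261.8, 255.9]
ee_rot: [-0.035, 0.999, 0.0, -0.0]
contact_force: [-0.9, -0.5, 0.2]
gripper_width: 59.9
grasp_force: 0.0
```

```bash
python3 - <<'E'
from h import *
d=get_image("wrist");cv2.imwrite("pics/w.png",d["image"][:,:,::-1])
s=read_state();print(s["clock"],s["position"],R.from_quat(s["ee_rot"]).as_matrix().round(3),s["gripper_width"])
print(d["fx"],d["cx"],d["cy"],d["eye"],d["rotation"])
E
```

```text
1.6333 [ 541.09840128 -262.61470541  255.98411432] [[-0.998 -0.068 -0.001]
 [-0.068  0.998  0.   ]
 [ 0.001  0.    -1.   ]] 59.4481481343647
321.4056727901096 319.4914510747704 195.50707368515512 [ 467.06803344 -265.71060126  374.22234818] [0.67364728 0.72349799 0.11050775 0.10265492]
```

View pics/w.png

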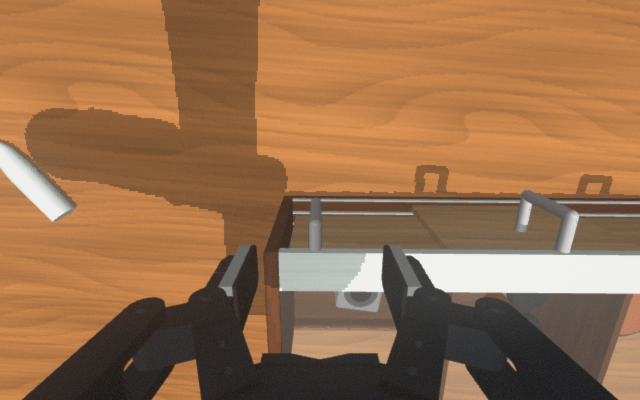

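The wrist view shows the right handle as a nearly end-on bar at u≈316, v 202–250. The centre handle's bar runs from its lower end (527,195) to its upper end (575,214).

```bash
python3 - <<'E'
from h import *
d=get_image("wrist")
for p in((574,214,145),(527,195,85),(316,204,85),(316,222,145),(316,225,145)):print(p,cast(d,*p))
E
```

```text
(574, 214, 145) [539. -67. 145.]
(527, 195, 85) [542.4 -64.9  85. ]
(316, 204, 85) [ 565.2 -262.7   85. ]
(316, 222, 145) [ 559.3 -262.5  145. ]
(316, 225, 145) [ 561.7 -262.3  145. ]
```

Handle at about (563,-262.5), which agrees across views and with the given geometry. Descending, then gripping.

Request:
play_rows(
  series=[
    [11, 0, 0, 0, 0, 0],
    [11, 0, -4, 0, 0, 0],
    [0, 0, -14, 0, 0, 0],
    [0, 0, -14, 0, 0, 0],
    [0, 0, -14, 0, 0, 0],
    [0, 0, -14, 0, 0, 0],
    [0, 0, -14, 0, 0, 0],
    [0, 0, -14, 0, 0, 0],
    [0, 0, -14, 0, 0, 0],
    [0, 0, -12, 0, 0, 0],
    [0, 0, 0, 0, 0, 0],
    [0, 0, 0, 0, 0, 0],
  ],
)

```text
clock: 2.68
position: [562.6, -263.7, 141.6]
ee_rot: [-0.033, 0.999, 0.0, -0.001]
contact_force: [0.3, -0.2, 0.7]
gripper_width: 59.5
grasp_force: 0.0
```

Request:
play_rows(
  series=[
    [0, 0, 0, 0, 0, 0],
    [0, 0, 0, 0, 0, 0],
    [0, 0, 0, 0, 0, 0],
    [0, 0, 0, 0, 0, 0],
    [0, 0, 0, 0, 0, 0],
    [0, 0, 0, 0, 0, 0],
    [0, 0, 0, 0, 0, 0],
    [0, 0, 0, 0, 0, 0],
  ],
  gripper=0,
)

```text
clock: 3.35
position: [563.5, -263.1, 143.2]
ee_rot: [-0.034, 0.999, -0.0, 0.001]
contact_force: [-1.3, -0.4, 5.9]
gripper_width: 8.2
grasp_force: 58.8
```

Gripped. Sliding the door along the track.

Request:
play_rows(
  series=[
    [-0.3, 4, 0, 0, 0, 0],
    [-0.4, 6, 0, 0, 0, 0],
    [-0.5, 8, 0, 0, 0, 0],
    [-0.5, 8, 0, 0, 0, 0],
    [-0.5, 8, 0, 0, 0, 0],
    [-0.5, 8, 0, 0, 0, 0],
    [-0.5, 8, 0, 0, 0, 0],
    [0, 0, 0, 0, 0, 0],
  ],
)

```text
clock: 4.02
position: [560.3, -211.9, 143.2]
ee_rot: [-0.034, 0.999, -0.0, 0.001]
contact_force: [-0.3, 1.6, 6.1]
gripper_width: 8.6
grasp_force: 59.1
```

Request:
play_rows(
  series=[
    [-0.5, 8, 0, 0, 0, 0],
    [-0.5, 8, 0, 0, 0, 0],
    [-0.5, 8, 0, 0, 0, 0],
    [-0.5, 8, 0, 0, 0, 0],
    [-0.4, 6, 0, 0, 0, 0],
    [-0.2, 3, 0, 0, 0, 0],
    [0, 0, 0, 0, 0, 0],
  ],
)

```text
clock: 4.6
position: [557.8, -171.3, 143.2]
ee_rot: [-0.034, 0.999, -0.0, 0.001]
contact_force: [-0.4, 1.7, 5.4]
gripper_width: 8.3
grasp_force: 59.1
```

```bash
python3 - <<'E'
from h import *
d=get_image("wrist");cv2.imwrite("pics/w2.png",d["image"][:,:,::-1]);s=read_state();print(s["position"],s["contact_force"])
E
```

```text
[ 557.80277707 -171.34898157  143.20449511] [-0.09896275  1.42173143  5.11913555]
```

View pics/w2.png

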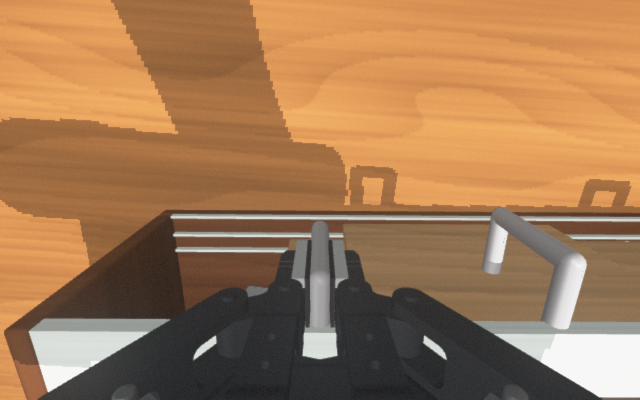

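The wrist view shows the door gripped at (320,270) and the right bay open. The centre handle's upper end is at (570,260), still clear. Creeping to the stop.

Request:
play_rows(
  series=[
    [-0.1, 2, 0, 0, 0, 0],
    [-0.1, 2, 0, 0, 0, 0],
    [-0.1, 2, 0, 0, 0, 0],
    [0, 0, 0, 0, 0, 0],
  ],
)

```text
clock: 4.98
position: [557.5, -165.8, 143.2]
ee_rot: [-0.034, 0.999, -0.0, 0.001]
contact_force: [-0.7, -0.1, 5.8]
gripper_width: 8.1
grasp_force: 59.1
```

Request:
play_rows(
  series=[
    [-0.1, 1.5, 0, 0, 0, 0],
    [-0.1, 1.5, 0, 0, 0, 0],
    [0, 0, 0, 0, 0, 0],
  ],
)

```text
clock: 5.23
position: [557.3, -163.0, 143.2]
ee_rot: [-0.034, 0.999, -0.0, 0.001]
contact_force: [-1.6, 0.2, 6.0]
gripper_width: 8.0
grasp_force: 59.0
```

```bash
python3 - <<'E'
from h import *
d=get_image("wrist")
for p in((573,260,145),(500,214,85)):print(cast(d,*p))
cv2.imwrite("pics/w3.png",d["image"][190:350,280:640,::-1]);s=read_state();print(s["position"],s["contact_force"])
E
```

```text
[539.  -59.8 145. ]
[541.7 -56.6  85. ]
[ 557.28808444 -162.93706152  143.20040078] [-0.78802918  0.13710526  6.76021992]
```

View pics/w3.png

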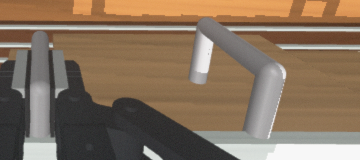

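In the crop, the centre bar's upper end is at (270,72), full-frame (550,262), and its lower end at (207,25), full-frame (487,215). Casting those points.

```bash
python3 - <<'E'
from h import *
d=get_image("wrist")
for p in((550,262,145),(487,215,85),(320,230,85)):print(cast(d,*p))
E
```

```text
[540.6 -68.8 145. ]
[542.8 -64.1  85. ]
[ 559.1 -161.1   85. ]
```

The centre door hasn't moved, and the handles are about 96 mm apart. Going the last few mm until the force rises.

Request:
play_rows(
  series=[
    [-0.1, 1, 0, 0, 0, 0],
    [0, 0, 0, 0, 0, 0],
  ],
)

```text
clock: 5.5
position: [557.3, -162.4, 143.2]
ee_rot: [-0.034, 0.999, -0.001, 0.001]
contact_force: [-0.5, -2.2, 5.8]
gripper_width: 8.3
grasp_force: 59.0
```

Request:
play_rows(
  series=[
    [-0.1, 1, 0, 0, 0, 0],
    [0, 0, 0, 0, 0, 0],
  ],
)

```text
clock: 5.67
position: [557.3, -162.3, 143.2]
ee_rot: [-0.034, 0.999, -0.001, 0.001]
contact_force: [-0.3, -6.6, 4.5]
gripper_width: 8.1
grasp_force: 59.0
```

The position has stalled and the reaction is rising, so the door is at its stop. I'll back the command off, open partway and lift.

Request:
play_rows(
  series=[
    [0.1, -1.5, 0, 0, 0, 0],
    [0, 0, 0, 0, 0, 0],
  ],
)

```text
clock: 5.83
position: [557.3, -162.8, 143.2]
ee_rot: [-0.034, 0.999, -0.0, 0.001]
contact_force: [-1.3, -1.4, 6.4]
gripper_width: 8.2
grasp_force: 59.4
```

Request:
play_rows(
  series=[
    [0, 0, 0, 0, 0, 0],
    [0, 0, 0, 0, 0, 0],
    [0, 0, 0, 0, 0, 0],
    [0, 0, 0, 0, 0, 0],
    [0, 0, 0, 0, 0, 0],
    [0, 0, 0, 0, 0, 0],
  ],
  gripper=0.5,
)

```text
clock: 6.33
position: [556.6, -162.3, 142.0]
ee_rot: [-0.034, 0.999, 0.0, -0.0]
contact_force: [0.5, 0.8, 0.5]
gripper_width: 42.8
grasp_force: 0.0
```

Request:
play_rows(
  series=[
    [0, 0, 8, 0, 0, 0],
    [0, 0, 14, 0, 0, 0],
    [0, 0, 14, 0, 0, 0],
    [0, 0, 14, 0, 0, 0],
    [0, 0, 14, 0, 0, 0],
    [0, 0, 14, 0, 0, 0],
    [0, 0, 14, 0, 0, 0],
    [0, 0, 14, 0, 0, 0],
    [-15, 0, 5, 0, 0, 0],
    [0, 0, 0, 0, 0, 0],
    [0, 0, 0, 0, 0, 0],
  ],
)

```text
clock: 7.25
position: [541.6, -162.5, 254.3]
ee_rot: [-0.034, 0.999, 0.0, 0.001]
contact_force: [-0.0, 0.1, 0.1]
gripper_width: 43.0
grasp_force: 0.0
```

```bash
python3 - <<'E'
from h import *
d=get_image("wrist");cv2.imwrite("pics/w4.png",d["image"][:,:,::-1])
s=read_state();print(s["position"],s["contact_force"])
E
```

```text
[ 541.68323283 -162.4376791   253.62187113] [0.66729424 0.22556444 0.02259016]
```

View pics/w4.png

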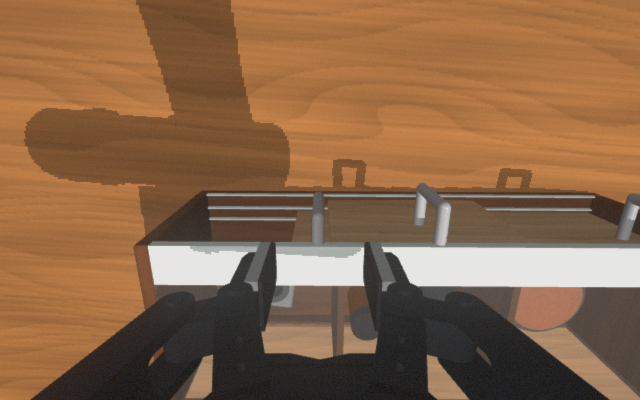

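The right handle stayed at (318,220), next to the centre handle at (435,205). The right bay is open, the left handle at (628,215) hasn't moved, and the gripper is clear.

```bash
python3 -c "
from bench import *
print(job_done())"
```

```text
the job is handed in; nothing more can be done
None
```

The right (-y) door, in front of the doming block, is slid behind the centre door to its stop and released, the other two doors were left where they were, and the job is handed in; no verdict came back.

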